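Flip both tea boxes open for refilling

TASK

The two bamboo tea boxes are to be refilled: flip the hinged lid of each one, the large and the small, right over past upright, so that it stays open by itself. Push the lids up by their front lips with the fingertips only; do not pinch, lift or shove the boxes about, and leave the mill, tin and mug where they stand. Finish with the hand clear of everything.

Things in the scene. Friction and masses are not known exactly. Their poses are not given: they have to be found in the camera images.
- large_box: the larger bamboo box, loose but heavy (about 1.1 kg), 115 deep (x) x 135 wide (y) x 105 high, open inside with 7 walls, standing on the worktop; origin at the centre of its underside; its -x side is the front with the lip, its +x side carries the hinge
- large_hinge (a point): point on the hinge line of the large box: middle of its back (+x) top edge, 105 above the worktop; axes as the box, the hinge line runs along y
- large_lip (a point): middle of the front edge of the large lid's finger lip, on the lid, turns with it; closed it lies 139 in front of the hinge line and 10 above it. The lip is 64 wide, 6 thick, sticks out 22 beyond the lid's front edge (the lid's front edge is 117 from the hinge line) and is flared upwards by 24 degrees, open space below it; the lid is a flat 8 thick panel, 139 wide, whose underside passes through the hinge line
- large_lid (a joint): hinge angle of the large lid in rad: 0 shut, 1.57 upright, stop at 1.95 (leaning back). Free hinge, no spring, lid 0.13 kg: below about 1.5 it falls shut, beyond that it falls back onto the stop
- small_box: the smaller bamboo box, loose but heavy (about 0.9 kg), 95 deep (x) x 110 wide (y) x 85 high, otherwise like the large one; origin at the centre of its underside, front with the lip at -x
- small_hinge (a point): middle of the small box's back (+x) top edge on the hinge line, 85 above the worktop; axes as the box
- small_lip (a point): middle of the front edge of the small lid's finger lip, on the lid; closed it lies 119 in front of the hinge line and 10 above it. Lip as on the large lid: 64 wide, 6 thick, sticks out 22 (the lid's front edge is 97 from the hinge line), flared up by 24 degrees; lid 8 thick, 114 wide
- small_lid (a joint): hinge angle of the small lid in rad: 0 shut, 1.57 upright, stop at 1.95; behaves like the large one, lid 0.09 kg
- mill: bystander: loose salt mill, white and grey, 44 across, 90 high, standing between the boxes; origin at the centre of its underside
- tin: bystander: loose food tin, 75 across, 58 high, standing nearer the robot than the boxes, between them; origin at the centre of its underside
- mug: bystander: loose mug, 86 x 120 with its handle, 97 high, at the left; origin at its underside

How it is judged (in metres and radians):
At the end, for the whole second after the job is handed in: Both lids lean back beyond upright (hinge angle over 1.7 rad) and are at rest, held by nothing but gravity; both boxes stand level within 25 mm of where they stood (value of joint each of large_lid, small_lid above 1.7 rad and velocity of joint each of large_lid, small_lid below 0.1 rad/s and distance of each of large_box, small_box from where it was at the start of the episode below 0.025 m and angle between each of large_box, small_box's own z axis and vertical below 0.05 rad); the robot touches nothing.
It fails at once if the large lid is pinched or forced (over 25 N between fingers and lid) (contact force between the fingers and large_lid above 25 N).
It fails at once if the small lid is pinched or forced (over 25 N between fingers and lid) (contact force between the fingers and small_lid above 25 N).
It fails at once if a box is shoved over 25 mm, lifted or tipped (distance of any of large_box, small_box from where it was at the start of the episode above 0.025 m or height (world z) of any of large_box, small_box above 0.015 m or angle between any of large_box, small_box's own z axis and vertical above 0.2 rad).
It fails at once if the mill, tin or mug is moved over 25 mm (distance of any of mill, tin, mug from where it was at the start of the episode above 0.025 m).
It also fails if it takes over 54 s, if anything falls off the work surface, if the arm or the gripper's body presses on something with over 40 N, if the wrist force passes 120 N, or if a joint passes its speed limit or range.

ROBOT

A 6-joint arm with a two-finger parallel gripper is mounted at the origin on a cart in front of the work surface, level with it; the furniture and walls round the work are solid. World frame = base frame: x ahead of the robot, y to its left, z up, the work surface at z = 0. Lengths are in mm, angles in rad, forces in N, time in s.
With the tool pointing down it reaches from about 300 to 950 mm from the base axis. Payload 3.1 kg.
Tool frame: the origin (TCP) lies midway between the tips of the shut fingers; the grasp point (between the pads) lies 19 mm behind it; z points along the fingers, y is the line along which they close (so a half turn about z gives the same grasp; the last joint's range is limited). The gripper opens to 85 mm and grips with 20 to 120 N. Pads are 22 mm wide; open, the fingers measure 114 mm over their backs; the gripper's body (76 mm by 85 mm) begins 54 mm behind the grasp point. The pads swing forward as they close: fully open they stand 13 mm farther back than shut.
Start: joints at [1.155, 0.308, 1.634, -0, 1.2, -0.07], TCP at [211.869, 588, 231.272] pointing down, gripper open.
Joint ranges: [-3.06, 3.06], [-0.79, 1.96], [0.05, 2.63], [-1.19, 4.34], [0.05, 2.64], [-2.94, 2.94]. Speed limits (rad/s): [2.79, 2.79, 3.14, 3.14, 3.14, 3.14].

INTERFACE

Orientations are given as a unit quaternion [w, x, y, z].
In Python, from station import read_state, grab_frame, camera_model, sign_off gives the robot as it stands.
- The arm moves only by the shell command python3 -m creep 'ROWS' [FORCE]. ROWS is JSON, a list of rows, each a list of 7 numbers: the turn, a rotation vector about the world's x, y, z in degrees, then the shift along the world's x, y, z in mm, then the closure in counts, from 0 (fully open) to 255 (shut). In form: [[rx, ry, rz, tx, ty, tz, jaw], ...]. A call has 1 to 5 rows; each row is the pose to reach, as a shift and turn from the pose commanded when the call began; what a row does not reach only later rows make up. A row lasts 1/12 s, in which the tool goes at most 41.7 mm and 7.16 degrees, less where a joint would pass 70% of its speed; a pose out of reach is approached as far as the arm can. A call with a gripper value outside its range is refused whole. The fingers move at their own pace and stop on an object; FORCE is the grip in N (left out, the last holds). Time passes only in rows, so rows that repeat a pose let the fingers close. It gives the time, the measured TCP pose, the force, the opening and the grip force at its end, in the units of the state.
- read_state(): the state, without advancing time (a new reading comes with each control period).
- grab_frame(name): name is "scene" or "top" or "wrist"; returns (picture, depth): 420x560x3 uint8, red, green, blue; 420x560 float32, mm along the optical axis (not along the pixel's ray), 0 where there is no reading.
- camera_model(name): a dict with "fx", "fy", "cx", "cy" (pixels), "eye" and "orientation" of the camera in the world; the wrist camera has in their place "hand_eye" (4x4, takes a point from camera to tool coordinates, whose origin is the TCP and whose axes are the flange's). Camera axes: x right, y up, looking along -z (the intrinsics and any distortion apply to the point x, -y, -z); pixel columns grow to the right and rows downward; lengths in mm; the calibration is good to about 2 mm. A picture is of the moment at which its call begins: read the wrist's pose just before it. camera_model takes no time and is no camera call.
- sign_off(): hands the job in; it is judged then, once.
The state is a dict: "t": time; "joints": joint angles; "dq": joint speeds; "tau": joint torques, N m; "tcp_pos": TCP position; "eef_rot": TCP orientation; "ft_force": force on the tool from outside, world axes, zero at the start; "moment": the same for the moment, N m; "grip_width": finger opening in mm; "finger_force": force on a finger pad.
Only numpy, scipy, OpenCV 4.12 (cv2) and the standard library are available. Lean on these libraries where they do the work, as an engineer would, in place of code of your own. Each camera call takes 0.05 s, during which the arm holds its last target. There are 200 camera calls.

## Working session

There is one attempt and no reset: what is moved stays moved. The work goes in short steps, Python scripts to look and compute and a shell command to move; the robot and the scene stay as the last step left them, time stands still between calls to the robot, and variables do not carry over. Pictures are saved under pics/ and viewed, at most 10 in all, crops included, and the job is handed in when it is done.

```bash
mkdir -p pics; ls; python3 - <<'E'
from station import *
import cv2
for n in("top","scene"):
    p,d=grab_frame(n);cv2.imwrite(f"pics/{n}1.png",p[...,::-1]);import numpy as np;np.save(f"pics/{n}1.npy",d)
    print(camera_model(n))
print(camera_model("wrist"));print(read_state())
E
```

```text
pics
{'fx': 434.9748412579885, 'fy': 434.9748412579885, 'cx': 278.6940354058913, 'cy': 204.37935138526038, 'eye': array([ 294.03101434,  225.1028359 , 1228.25477068]), 'orientation': array([-0.66718719, -0.06972254,  0.07634559,  0.73767972])}
{'fx': 399.522729063387, 'fy': 399.522729063387, 'cx': 276.2583112066453, 'cy': 215.67612689172196, 'eye': array([ 851.112131  ,  800.10446309, 1002.55071227]), 'orientation': array([0.23962111, 0.07812164, 0.30197827, 0.91939538])}
{'fx': 346.8897954627886, 'fy': 346.8897954627886, 'cx': 272.8076067874032, 'cy': 207.98213052975964, 'hand_eye': array([[ 9.48283270e-05,  9.48562782e-01,  3.16589070e-01,
         8.12888426e+01],
       [ 9.99999552e-01, -3.88121060e-04,  8.63355478e-04,
        -1.40044462e+00],
       [ 9.41821760e-04,  3.16588846e-01, -9.48562394e-01,
        -1.41079388e+02],
       [ 0.00000000e+00,  0.00000000e+00,  0.00000000e+00,
         1.00000000e+00]])}
{'t': 0.1, 'joints': array([ 1.15533052e+00,  3.08914562e-01,  1.63506356e+00,  1.65358407e-05,
        1.19973140e+00, -6.96919154e-02]), 'dq': array([-0.00141503, -0.00221588, -0.00323235, -0.00101657, -0.00010127,
       -0.00185307]), 'tau': array([-3.91378999e-04, -4.16414094e+01, -2.77643681e+01, -2.34490044e-04,
        4.09401095e-03, -1.02474402e-05]), 'tcp_pos': array([211.53836863, 587.30888944, 230.16198345]), 'eef_rot': array([-2.61720529e-04,  1.72029833e-01,  9.85091171e-01, -1.02559873e-03]), 'ft_force': array([ 0.22303224, -0.56401587, -0.06722129]), 'moment': array([-0.03853025,  0.03296415, -0.02846512]), 'finger_force': 0.0, 'grip_width': 85.19914230737223}
```

View pics/top1.png

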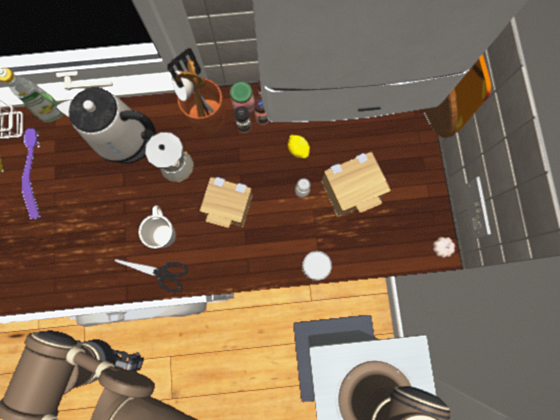

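View pics/scene1.png

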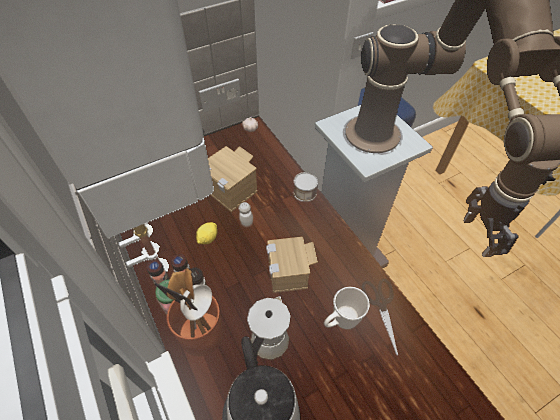

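The top view shows the large box at about (357,182) with its lip at (378,208), the small box at (227,201) with its lip at (215,223), the mill at (303,188), the tin at (317,265) and the mug at (156,232). The hinges sit at the upper side (+x).

```bash
cat > h.py <<'E'
import numpy as np,cv2
from scipy.spatial.transform import Rotation as R
from station import *
def cloud(n,d,st=None):
    m=camera_model(n);v,u=np.mgrid[:420,:560]
    p=np.stack([(u-m['cx'])/m['fx']*d,-(v-m['cy'])/m['fy']*d,-d],-1)
    q=m['orientation'];return p@R.from_quat(q,scalar_first=True).as_matrix().T+m['eye']
E
python3 - <<'E'
from h import *
d=np.load('pics/top1.npy');P=cloud('top',d);p=cv2.imread('pics/top1.png')
print(P[230,270],P[182,357],P[201,227])
for n,(u,v),z,D in(("L",(357,182),113,117),("S",(227,201),93,97)):
    w=np.zeros(d.shape,bool);w[v-40:v+40,u-40:u+40]=1
    z=np.median(P[v-5:v+5,u-5:u+5,2]);print(n,'z',z)
    w&=(abs(P[...,2]-z)<5)
    _,l=cv2.connectedComponents(w.astype(np.uint8));w=l==l[v,u]
    w2=cv2.morphologyEx(w.astype(np.uint8),cv2.MORPH_OPEN,np.ones((9,9)))>0
    r=cv2.minAreaRect(P[w2][:,:2].astype(np.float32));print(w2.sum(),r,cv2.boxPoints(r).round().tolist())
for n,(u,v) in dict(mill=(303,188),tin=(317,265),mug=(156,232)).items():
    q=P[v-12:v+12,u-12:u+12].reshape(-1,3);q=q[q[:,2]>q[:,2].max()-12];print(n,q.mean(0),q.min(0),q.max(0))
c=np.hstack([cv2.resize(p[140:240,310:410],(400,400),interpolation=2),cv2.resize(p[150:250,180:280],(400,400),interpolation=2)])
cv2.imwrite('pics/c1.png',c)
E
```

```text
[4.79222673e+02 2.32618066e+02 8.08552432e-02] [566.99970121  -9.75582602 112.31007355] [554.69655269 338.91426508  92.40112238]
L z 112.29383470607593
823 ((572.4490966796875, -8.54302978515625), (111.02318572998047, 138.17185974121094), 17.212646484375) [[499.0, 41.0], [540.0, -91.0], [646.0, -58.0], [605.0, 74.0]]
S z 91.9702684628561
800 ((557.311279296875, 356.41912841796875), (82.00885009765625, 95.36762237548828), 78.75521087646484) [[503.0, 326.0], [596.0, 307.0], [612.0, 387.0], [519.0, 406.0]]
mill [ 294.03101434  225.1028359  1228.25477068] [ 294.03101434  225.1028359  1228.25477068] [ 294.03101434  225.1028359  1228.25477068]
tin [ 294.03101434  225.1028359  1228.25477068] [ 294.03101434  225.1028359  1228.25477068] [ 294.03101434  225.1028359  1228.25477068]
mug [ 294.03101434  225.1028359  1228.25477068] [ 294.03101434  225.1028359  1228.25477068] [ 294.03101434  225.1028359  1228.25477068]
```

View pics/c1.png

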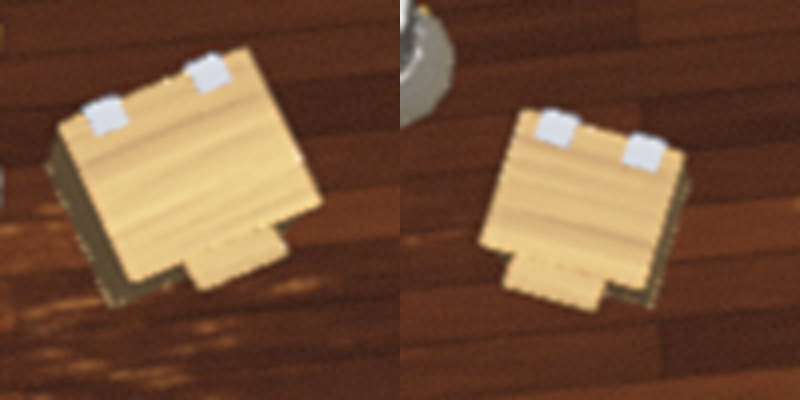

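The crop (4x) shows the lid corners clearly. Large lid: (58,127), (248,47), (323,203), (132,283), lip front (205,292)–(290,250). Small lid: (521,108), (686,154), (645,291), (480,243), lip front (502,287)–(600,311).

```bash
cat >> h.py <<'E'
def ray(n,u,v,z):
    m=camera_model(n);r=R.from_quat(m['orientation'],scalar_first=True).apply([(u-m['cx'])/m['fx'],-(v-m['cy'])/m['fy'],-1])
    return m['eye']+r*(z-m['eye'][2])/r[2]
E
python3 - <<'E'
from h import *
L=[(58,127),(248,47),(323,203),(132,283),(205,292),(290,250)];S=[(521,108),(686,154),(645,291),(480,243),(502,287),(600,311)]
for n,C,f,z,zl in(("L",L,lambda x,y:(310+x/4-.4,140+y/4-.4),113,119),("S",S,lambda x,y:(80+x/4-.4,150+y/4-.4),93,99)):
    q=np.array([ray('top',*f(*c),z if i<4 else zl)[:2] for i,c in enumerate(C)])
    b=q[:2].mean(0);fr=q[2:4].mean(0);lip=q[4:].mean(0)
    e=lambda v:(np.linalg.norm(v).round(1),np.degrees(np.arctan2(v[1],v[0])).round(1))
    print(n,q.round().tolist(),'\n hinge',b,'front',fr,'lip',lip)
    print(' depth',e(b-fr),'lip->hinge',e(b-lip),'widths',e(q[0]-q[1]),e(q[3]-q[2]),'lipw',e(q[4]-q[5]))
for n,(u,v,z) in dict(mill=(303,183,90),tin=(317,264,58),mug=(156,230,97)).items(): print(n,ray('top',u,v,z))
E
```

```text
L [[605.0, 74.0], [647.0, -60.0], [535.0, -94.0], [495.0, 38.0], [483.0, -7.0], [505.0, -66.0]] 
 hinge [625.9565353    6.60443327] front [515.11915706 -27.85718709] lip [494.08306098 -36.56094412]
 depth (np.float64(116.1), np.float64(17.3)) lip->hinge (np.float64(138.8), np.float64(18.1)) widths (np.float64(140.4), np.float64(107.7)) (np.float64(138.4), np.float64(107.1)) lipw (np.float64(63.0), np.float64(110.5))
S [[627.0, 380.0], [583.0, 272.0], [493.0, 307.0], [536.0, 413.0], [504.0, 400.0], [482.0, 337.0]] 
 hinge [605.01171016 325.79191838] front [514.86488385 360.04227155] lip [493.09726239 368.28634492]
 depth (np.float64(96.4), np.float64(-20.8)) lip->hinge (np.float64(119.7), np.float64(-20.8)) widths (np.float64(116.4), np.float64(68.3)) (np.float64(115.0), np.float64(67.9)) lipw (np.float64(66.8), np.float64(70.4))
mill [584.31519733 131.06362681  90.        ]
tin [366.6378104 116.1047293  58.       ]
mug [494.58752112 529.86740011  97.        ]
```

```bash
python3 -m creep '[[-2.5,-6.5,0,25,-25,0,255],[-5,-13,0,50,-50,0,255],[-7.5,-19.5,0,75,-75,0,255],[-10,-26,0,100,-100,0,255],[-12.5,-32.5,0,125,-125,0,255]]' && python3 -m creep '[[-2.5,-6.5,0,20,-20,-10,255],[-5,-13,0,40,-40,-30,255],[-7.5,-19.5,0,53,-55,-50,255],[-9,-23.5,0,53,-55,-50,255],[-9,-23.5,0,53,-55,-50,255]]'; python3 - <<'E'
from h import *
s=read_state();print(s['joints'].round(2),s['tcp_pos'],R.from_quat(s['eef_rot'],scalar_first=True).as_matrix().round(2))
E
```

```text
t: 0.52
tcp_pos: [337.9, 462.6, 232.2]
eef_rot: [0.296, 0.164, 0.939, -0.057]
ft_force: [-0.2, -0.3, -0.6]
grip_width: 25.8
finger_force: 0.0
t: 0.93
tcp_pos: [387.8, 404.4, 175.8]
eef_rot: [0.49, 0.146, 0.854, -0.101]
ft_force: [0.2, 0.4, -0.7]
grip_width: -0.0
finger_force: 0.0
[ 1.23  0.43  1.99 -1.18  1.21  0.75] [387.80922078 404.38704244 175.81596388] [[-0.48  0.35  0.81]
 [ 0.15  0.94 -0.32]
 [-0.87 -0.03 -0.5 ]]
```

```bash
python3 -m creep '[[0,0,6,0,0,0,255],[0,0,12,0,0,0,255],[0,0,18,0,0,0,255],[0,0,24,0,0,0,255],[0,0,30,0,0,0,255]]' && python3 -m creep '[[0,0,0,0,0,0,255],[0,0,0,0,0,0,255]]'; python3 - <<'E'
from h import *
s=read_state();print(s['joints'].round(2),s['tcp_pos'],R.from_quat(s['eef_rot'],scalar_first=True).as_matrix().round(2))
h=np.array([605,326,85]);f=np.array([.934,-.358,0]);l=np.array([.358,.934,0]);d=s['tcp_pos']-h;print('u,l,z',d@f,d@l,d[2])
p,d=grab_frame('wrist');cv2.imwrite('pics/w1.png',p[...,::-1])
E
```

```text
t: 1.35
tcp_pos: [367.4, 424.0, 222.7]
eef_rot: [0.434, -0.026, 0.9, -0.017]
ft_force: [0.1, 0.1, 0.7]
grip_width: 0.1
finger_force: 0.0
t: 1.52
tcp_pos: [368.3, 422.2, 222.5]
eef_rot: [0.435, -0.022, 0.9, -0.019]
ft_force: [0.8, -0.1, 0.4]
grip_width: 0.4
finger_force: 0.0
[ 1.2   0.14  2.14 -1.19  0.91  0.39] [368.28028963 422.16054733 222.52943565] [[-0.62 -0.02  0.78]
 [-0.06  1.   -0.01]
 [-0.78 -0.05 -0.62]]
u,l,z -255.52168543349248 5.068294890865644 137.5294356521377
```

View pics/w1.png

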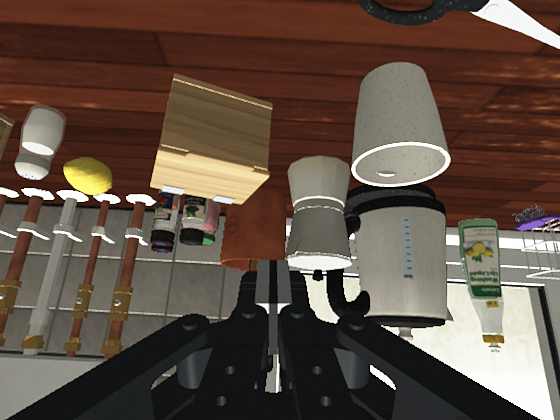

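The wrist view (upside down) shows the small box front at about (215,130), the mug at (403,125) and the moka pot behind. The pose is sitting at the joint 4 limit, so I'll use a steeper tool with a more radial heading.

```bash
cat > s.py <<'E'
from h import *
import sys
s=read_state();M=R.from_quat(s['eef_rot'],scalar_first=True).as_matrix();z=M[:,2]
print('t',s['t'],'q',s['joints'].round(2),'tcp',s['tcp_pos'].round(1),'z',z.round(2),'y',M[:,1].round(2),'down',np.degrees(np.arcsin(-z[2])).round(),'head',np.degrees(np.arctan2(z[1],z[0])).round(),'F',s['ft_force'].round(1))
h,a=(np.array([605,326,85]),-21) if sys.argv[1]=='S' else (np.array([626,7,105]),17.5)
a=np.radians(a);f=np.array([np.cos(a),np.sin(a),0]);l=np.array([-np.sin(a),np.cos(a),0]);d=s['tcp_pos']-h;print('u,l,z',(d@f).round(1),(d@l).round(1),d[2].round(1))
E
python3 -m creep '[[0.5,4,4,20,-8,-20,255],[1,8,8,40,-16,-40,255],[2,10,10,60,-24,-70,255],[2,10,10,79,-32,-97,255],[2,10,10,79,-32,-97,255]]'; python3 s.py S
```

```text
t: 1.98
tcp_pos: [449.0, 389.9, 134.4]
eef_rot: [0.34, -0.093, 0.935, 0.029]
ft_force: [0.4, 0.4, -0.1]
grip_width: 0.2
finger_force: 0.0
t 1.9833 q [ 0.86  0.2   2.19 -1.19  0.44  0.12] tcp [449.  389.9 134.4] z [ 0.63  0.12 -0.77] y [-0.19  0.98 -0.01] down 50.0 head 11.0 F [ 0.4  0.4 -0.1]
u,l,z -168.6 3.8 49.4
```

```bash
python3 -m creep '[[0,0,7,-15,-20,15,255],[0,0,14,-30,-40,30,255],[0,0,21,-50,-60,40,255],[0,0,28,-50,-60,40,255],[0,0,35,-50,-60,40,255]]'; python3 s.py S;python3 -m creep '[[0,0,7,0,0,0,255],[0,0,14,0,0,0,255],[0,0,20,0,0,0,255],[0,0,20,0,0,0,255],[0,0,20,0,0,0,255]]'; python3 s.py S
```

```text
t: 2.4
tcp_pos: [402.3, 340.6, 166.7]
eef_rot: [0.317, -0.232, 0.916, 0.077]
ft_force: [-0.3, 0.8, -0.2]
grip_width: -0.1
finger_force: 0.0
t 2.4 q [ 0.7  -0.07  2.37 -0.62  0.23 -0.81] tcp [402.3 340.6 166.7] z [ 0.55  0.29 -0.79] y [-0.47  0.88 -0.01] down 52.0 head 28.0 F [-0.3  0.8 -0.2]
u,l,z -194.4 -59.0 81.7
t: 2.82
tcp_pos: [398.4, 338.8, 161.8]
eef_rot: [0.295, -0.306, 0.9, 0.098]
ft_force: [-0.9, -0.1, -0.7]
grip_width: -0.1
finger_force: 0.0
t 2.8167 q [ 0.61 -0.07  2.37  0.11  0.21 -1.72] tcp [398.4 338.8 161.8] z [ 0.47  0.36 -0.81] y [-0.61  0.79 -0.  ] down 54.0 head 37.0 F [-0.9 -0.1 -0.7]
u,l,z -197.4 -62.1 76.8
```

```bash
python3 -m creep '[[5,2,3.5,0,0,0,255],[10,3.5,7,0,0,0,255],[15.4,5.2,11.3,0,0,0,255],[15.4,5.2,11.3,0,0,0,255],[15.4,5.2,11.3,0,0,0,255]]' >/dev/null; python3 s.py S
```

```text
t 3.2333 q [ 0.44 -0.06  2.39  0.92  0.37 -2.64] tcp [392.1 334.8 154.3] z [ 0.35  0.49 -0.8 ] y [-0.68  0.72  0.14] down 53.0 head 54.0 F [-0.3  0.3 -0.4]
u,l,z -201.9 -68.1 69.3
```

```bash
python3 -m creep '[[4,4,-3.5,0,0,0,255],[8,8,-7,0,0,0,255],[12,12,-11,0,0,0,255],[16,16,-14,0,0,0,255],[19,18,-17,0,0,0,255]]' >/dev/null; python3 s.py S; python3 -m creep '[[0,0,0,0,0,0,255],[0,0,0,0,0,0,255]]' >/dev/null; python3 s.py S
```

```text
t 3.65 q [ 0.27  0.01  2.4   1.32  0.6  -2.64] tcp [394.  334.  154.7] z [ 0.28  0.64 -0.71] y [-0.34  0.76  0.56] down 45.0 head 66.0 F [ 0.2 -0.3 -0.7]
u,l,z -199.9 -68.1 69.7
t 3.8167 q [ 0.27  0.01  2.41  1.31  0.6  -2.64] tcp [392.4 333.4 153.4] z [ 0.28  0.64 -0.71] y [-0.34  0.76  0.55] down 45.0 head 66.0 F [-1.  -0.7 -0.1]
u,l,z -201.1 -69.3 68.4
```

```bash
python3 -m creep '[[2,4.5,-5,8,3,0,255],[4,9,-10,16,6,0,255],[6,13,-15,24,9,0,255],[7,16,-18,32,12,-10,255],[8,18,-20,32,12,-20,255]]' >/dev/null; python3 s.py S; python3 -m creep '[[2,4.5,-5,8,3,-15,255],[4,9,-10,16,6,-30,255],[6,13,-15,24,9,-45,255],[7,16,-18,30,12,-60,255],[8,18,-20,32,13,-70,255]]' >/dev/null; python3 s.py S
```

```text
t 4.2333 q [ 0.28  0.12  2.34  1.4   0.58 -2.24] tcp [427.4 346.8 135.9] z [ 0.29  0.64 -0.71] y [0.12 0.71 0.69] down 45.0 head 66.0 F [0.1 1.2 0.3]
u,l,z -173.2 -44.2 50.9
t 4.65 q [ 0.29  0.36  2.27  1.66  0.56 -2.05] tcp [457.5 359.5  63.3] z [ 0.28  0.64 -0.71] y [0.56 0.49 0.67] down 45.0 head 66.0 F [ 0.1 -0.2  0.7]
u,l,z -149.7 -21.6 -21.7
```

```bash
python3 -m creep '[[-2,-4,4,-1,-2,-10,255],[-4,-8,8,-2,-5,-20,255],[-5,-11,12,-2,-5,-20,255],[-5,-11,12,-2,-5,-20,255]]' >/dev/null; python3 s.py S; python3 -m creep '[[0,0,0,12,-5,0,255],[0,0,0,24,-9,0,255],[0,0,0,30,-11,0,255],[0,0,0,36,-14,0,255],[0,0,0,36,-14,0,255]]' >/dev/null; python3 s.py S; python3 - <<'E'
from h import *
p,d=grab_frame('scene');cv2.imwrite('pics/sc2.png',cv2.resize(p[180:340,200:400],(800,640),interpolation=2)[:600,:,::-1])
E
```

```text
t 4.9833 q [ 0.28  0.4   2.28  1.73  0.57 -2.45] tcp [454.3 353.8  43.3] z [ 0.29  0.64 -0.71] y [0.3  0.65 0.7 ] down 46.0 head 66.0 F [ 1.4 -0.  -1.2]
u,l,z -150.7 -28.0 -41.7
t 5.4 q [ 0.22  0.44  2.21  1.64  0.59 -2.39] tcp [492.7 339.   44.7] z [ 0.29  0.64 -0.71] y [0.3  0.64 0.7 ] down 45.0 head 66.0 F [-0.3  0.4 -1.1]
u,l,z -109.5 -28.1 -40.3
```

View pics/sc2.png

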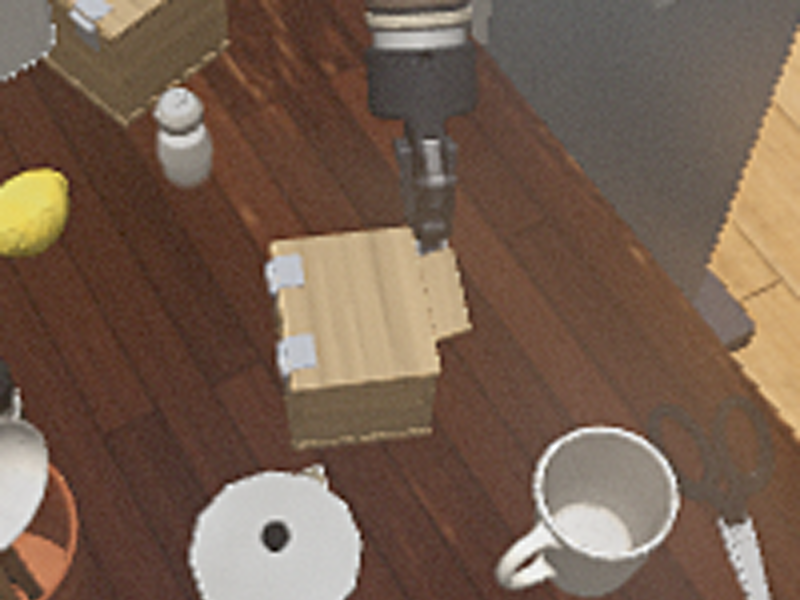

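The crop shows the shut fingertips at about (432,245), dipping under the near end of the small lip, with the box undisturbed. Next I raise the lid.

```bash
python3 -m creep '[[0,0,0,0,0,8,255],[0,0,0,0,0,16,255],[0,0,0,0,0,24,255],[0,0,0,1,0,32,255],[0,0,0,4,-2,44,255]]'|grep ft; python3 s.py S;  python3 - <<'E'
from h import *
p,d=grab_frame('scene');cv2.imwrite('pics/sc3.png',cv2.resize(p[180:330,200:400],(800,600),interpolation=2)[:,:,::-1])
E
```

```text
ft_force: [-1.0, -0.3, -0.7]
t 5.8667 q [ 0.22  0.33  2.22  1.47  0.6  -2.2 ] tcp [492.2 337.   86.8] z [ 0.28  0.64 -0.71] y [0.31 0.65 0.7 ] down 46.0 head 66.0 F [-1.  -0.3 -0.7]
u,l,z -109.3 -30.2 1.8
```

View pics/sc3.png

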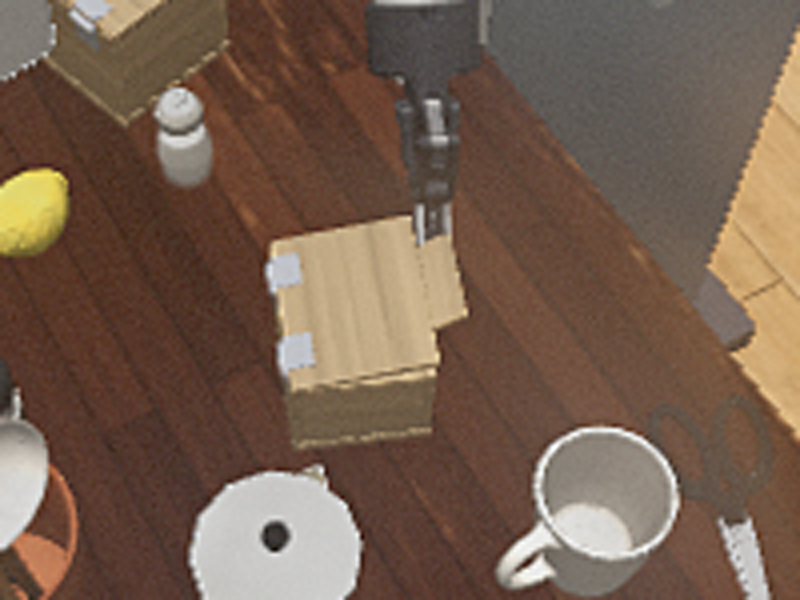

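The small lid has risen a few degrees with the fingertip at about (435,240) under the edge of the lip. I'll slide a bit deeper and continue along the arc.

```bash
python3 -m creep '[[0,0,0,2,6,5,255],[0,0,0,4,11,10,255],[0,0,0,10,9,22,255],[0,0,0,16,6,33,255],[0,0,0,25,3,44,255]]'|grep ft; python3 s.py S;  python3 - <<'E'
from h import *
p,d=grab_frame('scene');cv2.imwrite('pics/sc4.png',cv2.resize(p[180:330,200:400],(800,600),interpolation=2)[:,:,::-1])
E
```

```text
ft_force: [-3.4, -0.3, 1.6]
t 6.3333 q [ 0.21  0.27  2.16  1.3   0.63 -2.  ] tcp [515.8 340.7 130.6] z [ 0.28  0.64 -0.71] y [0.31 0.65 0.7 ] down 46.0 head 66.0 F [-3.4 -0.3  1.6]
u,l,z -88.5 -18.2 45.6
```

View pics/sc4.png

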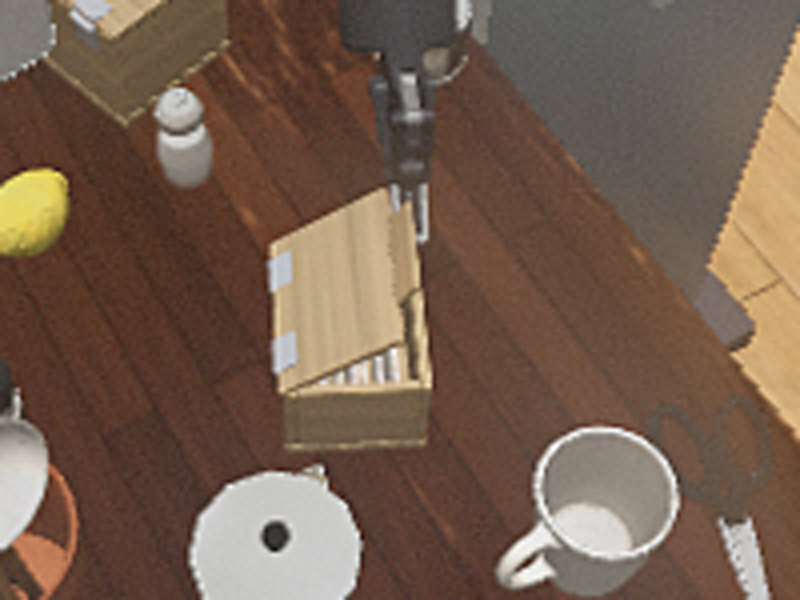

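The small lid stands at about 30° with the lip edge at (405,240) resting on the finger. The box corner went from (292,447) to (286,447), a shift of only a few mm. Continuing.

```bash
python3 -m creep '[[0,0,0,4,-1,10,255],[0,0,0,8,-3,19,255],[0,0,0,15,-6,26,255],[0,0,0,24,-9,30,255],[0,0,0,34,-13,32,255]]'|grep ft; python3 s.py S;  python3 - <<'E'
from h import *
p,d=grab_frame('scene');cv2.imwrite('pics/sc5.png',cv2.resize(p[180:330,200:400],(800,600),interpolation=2)[:,:,::-1])
E
```

```text
ft_force: [0.0, 0.2, 0.4]
t 6.8 q [ 0.17  0.26  2.08  1.18  0.68 -1.88] tcp [553.9 327.1 164.1] z [ 0.29  0.64 -0.71] y [0.3  0.64 0.7 ] down 45.0 head 66.0 F [0.  0.2 0.4]
u,l,z -48.1 -17.3 79.1
```

View pics/sc5.png

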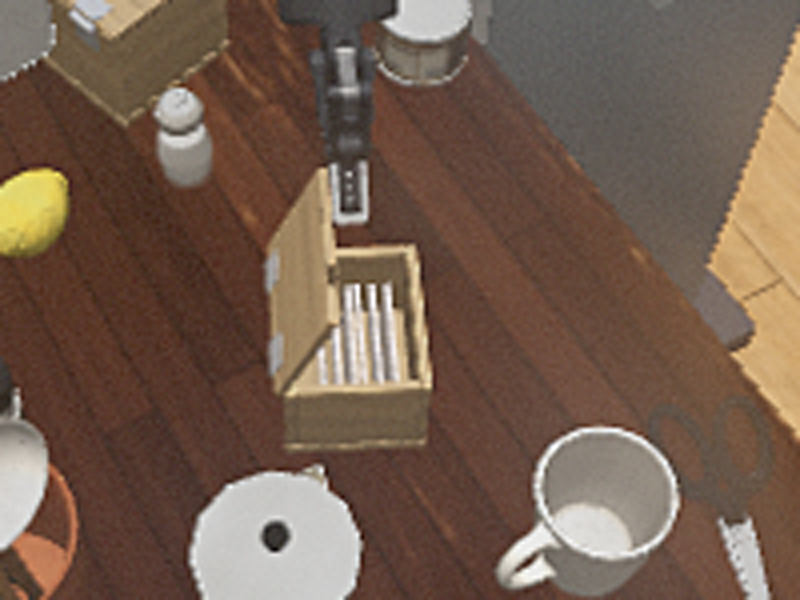

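The small lid is now at about 70° with the finger behind its underside at (350,190), and the box has not moved further. I push it over, then retreat.

```bash
python3 -m creep '[[0,0,0,10,-4,-1,255],[0,0,0,20,-8,-2,255],[0,0,0,30,-12,-4,255],[0,0,0,41,-16,-6,255],[0,0,0,52,-20,-8,255]]'|grep ft; python3 s.py S; python3 -m creep '[[0,0,0,6,-2,0,255],[0,0,0,12,-4,0,255],[0,0,0,12,-4,0,255],[0,0,0,-10,4,5,255],[0,0,0,-45,18,10,255]]'|grep ft; python3 -m creep '[[0,0,0,-25,-10,10,255],[0,0,0,-50,-40,20,255],[0,0,0,-70,-70,40,255],[0,0,0,-90,-100,60,255],[0,0,0,-110,-120,80,255]]'|grep ft;python3 s.py L; python3 - <<'E'
from h import *
p,d=grab_frame('scene');cv2.imwrite('pics/sc6.png',p[120:,100:,::-1])
E
```

```text
ft_force: [0.5, 0.0, 0.3]
t 7.2667 q [ 0.12  0.35  1.97  1.14  0.72 -1.88] tcp [607.  306.1 155.1] z [ 0.29  0.64 -0.71] y [0.3  0.64 0.7 ] down 45.0 head 66.0 F [0.5 0.  0.3]
u,l,z 9.0 -17.9 70.1
ft_force: [1.0, 1.2, 0.3]
ft_force: [0.9, -1.0, 0.5]
t 8.1 q [-0.12 -0.14  2.29  0.95  0.97 -1.81] tcp [449.5 203.5 246.1] z [ 0.29  0.64 -0.71] y [0.31 0.65 0.7 ] down 46.0 head 66.0 F [ 0.9 -1.   0.5]
u,l,z -109.3 240.5 141.1
```

View pics/sc6.png

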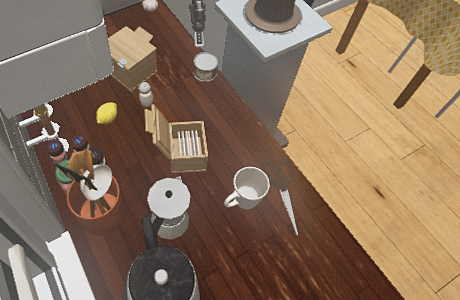

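The small lid leans back open, its box, mug, mill and tin all in place. Now to the large box.

```bash
python3 -m creep '[[0,0,-5,0,-35,0,255],[0,0,-10,0,-70,0,255],[0,0,-15,0,-105,0,255],[0,0,-21,0,-140,0,255],[0,0,-21,0,-170,0,255]]'|grep ft; python3 s.py L; python3 -m creep '[[0,0,0,0,-30,-10,255],[0,0,0,-1,-60,-30,255],[0,0,0,-3,-88,-60,255],[0,0,0,-3,-88,-90,255],[0,0,0,-3,-88,-111,255]]'|grep ft;python3 s.py L; python3 - <<'E'
from h import *
d=grab_frame('top')[1];P=cloud('top',d);q=P[140:230,300:410].reshape(-1,3);
m=(q[:,2]>107)&(q[:,2]<118)&(q[:,1]<85)&(q[:,1]>-105)&(q[:,0]>520)&(q[:,0]<650);print(m.sum(),cv2.minAreaRect(q[m][:,:2].astype(np.float32)))
E
```

```text
ft_force: [0.8, 1.2, 0.1]
t 8.5667 q [-0.53 -0.24  2.37  0.93  1.01 -1.82] tcp [449.   34.7 245.7] z [ 0.5   0.49 -0.71] y [0.52 0.49 0.7 ] down 45.0 head 45.0 F [0.8 1.2 0.1]
u,l,z -160.5 79.6 140.7
ft_force: [-0.4, 0.8, -0.6]
t 8.9833 q [-0.75  0.11  2.35  1.03  0.96 -2.26] tcp [447.9 -55.4 133.2] z [ 0.5   0.49 -0.71] y [0.52 0.49 0.7 ] down 46.0 head 44.0 F [-0.4  0.8 -0.6]
u,l,z -188.6 -5.9 28.2
2052 ((571.5702514648438, -9.369285583496094), (123.88052368164062, 139.7920379638672), 17.417865753173828)
```

```bash
python3 -m creep '[[0,0,0,0,0,-25,255],[0,0,0,0,0,-50,255],[0,0,0,0,0,-70,255],[0,0,0,10,3,-70,255],[0,0,0,20,6,-70,255]]'|grep ft; python3 s.py L; python3 -m creep '[[0,0,0,10,3,0,255],[0,0,0,20,6,0,255],[0,0,0,28,9,0,255],[0,0,0,32,10,0,255],[0,0,0,32,10,0,255]]'|grep ft;python3 s.py L
```

```text
ft_force: [0.2, -1.0, 0.3]
t 9.45 q [-0.7   0.32  2.33  1.19  0.85 -2.45] tcp [468.4 -46.5  65.1] z [ 0.5   0.49 -0.71] y [0.52 0.49 0.7 ] down 45.0 head 45.0 F [ 0.2 -1.   0.3]
u,l,z -166.4 -3.6 -39.9
ft_force: [-0.2, -0.1, 0.4]
t 9.8667 q [-0.62  0.35  2.28  1.22  0.83 -2.41] tcp [501.5 -37.   66.2] z [ 0.5   0.49 -0.71] y [0.51 0.49 0.7 ] down 45.0 head 45.0 F [-0.2 -0.1  0.4]
u,l,z -132.0 -4.5 -38.8
```

```bash
python3 -m creep '[[0,0,0,0,0,9,255],[0,0,0,0,0,18,255],[0,0,0,0,0,27,255],[0,0,0,1,0,36,255],[0,0,0,3,1,45,255]]'|grep ft; python3 s.py L; cat > a.py <<'E'
from h import *
d=grab_frame('top')[1];P=cloud('top',d)
for h,a,x in (([626,7,105],17.5,125),([605,326,85],-21,105)):
    a=np.radians(a);q=(P-h).reshape(-1,3)@np.array([[np.cos(a),-np.sin(a),0],[np.sin(a),np.cos(a),0],[0,0,1]]).T if 0 else (P-np.array(h)).reshape(-1,3)
    u=q@[np.cos(a),np.sin(a),0];l=q@[-np.sin(a),np.cos(a),0];z=q[:,2]
    m=(l>25)&(l<45)&(abs(u)<x+45)&(z>-6)&(z<200)
    b=np.round(u[m]/15)*15
    print([(int(k),int(np.max(z[m][b==k]))) for k in np.unique(b)])
E
python3 a.py
```

```text
ft_force: [-1.1, -1.3, -0.6]
t 10.2833 q [-0.62  0.23  2.28  1.13  0.87 -2.26] tcp [502.7 -36.  110.4] z [ 0.5   0.49 -0.71] y [0.52 0.49 0.7 ] down 45.0 head 45.0 F [-1.1 -1.3 -0.6]
u,l,z -130.5 -3.9 5.4
[(-135, 37), (-120, 37), (-105, 27), (-90, 25), (-75, 24), (-60, 22), (-45, 18), (-30, 17), (-15, 14), (0, 15), (15, 2), (60, 199)]
[(-90, 1), (0, 26), (15, 61), (30, 87), (45, 98), (60, 107)]
```

```bash
python3 -m creep '[[0,0,0,2,1,12,255],[0,0,0,7,2,25,255],[0,0,0,13,4,37,255],[0,0,0,20,6,49,255],[0,0,0,27,9,60,255]]'|grep ft; python3 s.py L; python3 a.py|head -1
```

```text
ft_force: [0.6, -0.4, -0.2]
t 10.75 q [-0.56  0.13  2.22  1.04  0.91 -2.06] tcp [529.9 -26.9 170.5] z [ 0.5   0.49 -0.71] y [0.52 0.49 0.7 ] down 45.0 head 45.0 F [ 0.6 -0.4 -0.2]
u,l,z -101.8 -3.5 65.5
[(-105, 94), (-90, 96), (-75, 74), (-60, 64), (-45, 52), (-30, 41), (-15, 30), (0, 21), (15, 9), (60, 198)]
```

```bash
python3 -m creep '[[0,0,0,12,4,11,255],[0,0,0,25,8,20,255],[0,0,0,38,12,27,255],[0,0,0,51,16,31,255],[0,0,0,64,20,33,255]]'|grep ft; python3 s.py L; python3 a.py|head -1
```

```text
ft_force: [-2.7, -0.3, 7.0]
t 11.2167 q [-0.45  0.16  2.09  1.02  0.89 -1.9 ] tcp [594.9  -6.8 204. ] z [ 0.5   0.49 -0.71] y [0.51 0.49 0.7 ] down 45.0 head 45.0 F [-2.7 -0.3  7. ]
u,l,z -33.8 -3.8 99.0
[(-105, 3), (-30, 140), (-15, 138), (0, 64), (15, 17), (60, 198)]
```

```bash
python3 -m creep '[[0,0,0,0,0,0,255],[0,0,0,0,0,0,255]]'|grep ft; python3 -m creep '[[0,0,0,6,2,0,255],[0,0,0,12,4,0,255]]'|grep ft; python3 s.py L; python3 a.py|head -1
```

```text
ft_force: [-0.0, -0.2, -0.3]
ft_force: [0.7, 0.2, 0.1]
t 11.6 q [-0.43  0.18  2.07  1.02  0.88 -1.89] tcp [605.1  -3.1 201.8] z [ 0.5   0.49 -0.71] y [0.52 0.49 0.7 ] down 46.0 head 45.0 F [0.7 0.2 0.1]
u,l,z -23.0 -3.3 96.8
[(-105, 2), (-15, 142), (0, 141), (60, 199)]
```

```bash
python3 -m creep '[[0,0,0,9,3,0,255],[0,0,0,18,6,0,255],[0,0,0,27,9,0,255],[0,0,0,36,11,0,255],[0,0,0,43,13,0,255]]'|grep ft; python3 s.py L; python3 -m creep '[[0,0,0,0,0,0,255],[0,0,0,0,0,0,255],[0,0,0,-15,-5,0,255],[0,0,0,-45,-14,5,255],[0,0,0,-80,-24,10,255]]'|grep ft; python3 -m creep '[[0,0,0,-35,-10,15,255],[0,0,0,-70,-20,30,255],[0,0,0,-90,-30,50,255],[0,0,0,-90,-30,50,255],[0,0,0,-90,-30,50,255]]'|grep ft;python3 -m creep '[[0,0,0,0,0,0,255],[0,0,0,0,0,0,255],[0,0,0,0,0,0,255],[0,0,0,0,0,0,255],[0,0,0,0,0,0,255]]'|grep ft;python3 s.py L; python3 a.py;  python3 - <<'E'
from h import *
p,d=grab_frame('top');cv2.imwrite('pics/t2.png',cv2.resize(p[130:290,130:420],None,fx=2.7,fy=2.7)[...,::-1])
E
```

```text
ft_force: [1.0, 0.2, 0.9]
t 12.0667 q [-0.37  0.25  1.98  1.03  0.85 -1.83] tcp [650.2  10.2 203.1] z [ 0.5   0.49 -0.71] y [0.51 0.49 0.7 ] down 45.0 head 45.0 F [1.  0.2 0.9]
u,l,z 24.1 -4.3 98.1
ft_force: [-0.1, -0.9, 0.1]
ft_force: [-0.0, -0.2, -0.4]
ft_force: [-0.1, -0.3, -0.7]
t 13.3167 q [-0.67 -0.11  2.23  0.89  1.12 -1.89] tcp [478.9 -43.6 262.1] z [ 0.5   0.49 -0.71] y [0.52 0.49 0.7 ] down 45.0 head 45.0 F [-0.1 -0.3 -0.7]
u,l,z -155.5 -4.0 157.1
[(-105, 4), (0, 27), (15, 62), (30, 98), (45, 115), (60, 198), (75, 126)]
[(-90, 3), (0, 26), (15, 61), (30, 88), (45, 102), (60, 106)]
```

View pics/t2.png

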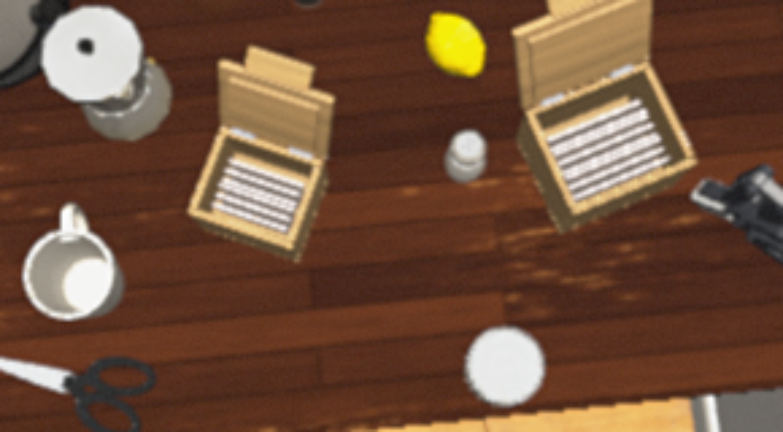

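Both lids lean back open: the small at (275,100), the large at (590,45). The mill (467,155), tin (505,365) and mug (72,275) stand where they were, and the hand at (740,210) is clear.

```bash
python3 -c "
from station import *
print(sign_off())"
```

```text
the job is handed in; nothing more can be done
None
```

Both lids are flipped past upright and stay open on their own; the small box slid only a few mm, the large box, mill, tin and mug look unmoved in the last picture, the hand is clear, and the job is handed in (about 13 s of the 54 s used; no verdict was shown).

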